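# Load the warming drawer and take its surface temperature

## Robot

A 6-joint arm with a two-finger parallel gripper is mounted at the origin on the work surface. World frame = base frame: x ahead of the robot, y to its left, z up, the work surface at z = 0. Lengths are in m, angles in rad, forces in N, time in s.
With the tool pointing down it reaches from about 0.225 to 0.875 m from the base axis. Payload 3.4 kg.
Tool frame: the origin (TCP) lies at the very end of the fingers, on their centre line; the grasp point (between the pads) lies 19 mm behind it (manip.grasp_offset is the distance from the TCP to the grasp point, in m); x points along the fingers, y is the direction in which the jaws open and shut, and the axes are right-handed (so a half turn about x gives the same grasp; the last joint's range is limited). The gripper opens to 85 mm and grips with 20 to 120 N. Pads are 22 mm wide; open, the fingers measure 114 mm over their backs; the gripper's body (76 mm by 85 mm) begins 54 mm behind the grasp point. The pads swing forward as they close: fully open they stand 13 mm farther back than shut.
Start: joints at [-1.326, 0.276, 1.505, -0, 1.361, -0.121], TCP at [0.206, -0.537, 0.231] pointing down, gripper open.
Joint ranges: [-2.89, 2.89], [-0.75, 2.08], [0.22, 2.7], [-1.18, 4.32], [0.11, 2.71], [-2.7, 2.7]. Speed limits (rad/s): [2.57, 2.57, 3.14, 3.14, 3.14, 3.14].

## Interface

Orientations are given as a unit quaternion [w, x, y, z].
In Python, from rig import manip gives the robot as it stands.
- The arm moves only by the tool step_arm, never from a script. Its argument "increments" is a list of rows, each an object with "grip": the opening, from 0 (shut) to 1 (fully open); "delta_pos": the shift along the world's x, y, z in m, a list of three; "twist": the turn about the world's z in degrees. A call has 1 to 10 rows; each row shifts and turns the commanded pose from where the row before left it; what a row does not reach is not made up. A row lasts 1/12 s, in which the tool goes at most 41.7 mm and 7.16 degrees, less where a joint would pass 70% of its speed; a pose out of reach is approached as far as the arm can. A call with a gripper value outside its range is refused whole. The fingers move at their own pace and stop on an object; "force" is the grip in N (left out, the last holds). Time passes only in rows, so rows that do not move let the fingers close. It gives the time, the measured TCP pose, the force and the opening at its end, in the units of the state.
- manip.get_state(): the state, without advancing time (a new reading comes with each control period).
- manip.get_image(name): name is "side" or "top"; returns a dict with "img" (400x640x3 uint8, red, green, blue), "fx", "fy", "cx", "cy" (pixels), "rvec" (rotation vector, rad) and "tvec" (3), from world to camera coordinates, as OpenCV has them. Camera axes: x right, y down, z forward; pixel columns grow to the right and rows downward; lengths in m; the calibration is good to about 2 mm. A picture is of the moment at which its call begins. There is no depth.
- manip.sign_off(): hands the job in, once; it reports no verdict.
The state is a dict: "clock": time; "qpos": joint angles; "qd": joint speeds; "effort": joint torques, N m; "position": TCP position; "ee_rot": TCP orientation; "contact_force": force on the tool from outside, world axes, zero at the start; "moment": the same for the moment, N m; "width": finger opening in m.
Only numpy, scipy, OpenCV 4.12 (cv2) and the standard library are available. Lean on these libraries where they do the work, as an engineer would, in place of code of your own. Each camera call takes 0.05 s, during which the arm holds its last target. There are 200 camera calls.

## Task

Put the lunch tiffin, kept level, into the open warming drawer so that it stands flat on the drawer floor (set down, not dropped), let go, and slide the drawer fully shut without slamming it. Then take the surface thermometer out of its cradle and hold it upright with its sprung disc inside the black check spot on top of the warmer, pressed down lightly so that the tip is pushed in about half of its 10 mm travel. Finish while still gripping the thermometer there for the reading, and leave the snack box, salt shaker and fork where they are.

Things in the scene. Friction and masses are not known exactly. Their poses are not given: they have to be found in the camera images.
- tiffin: single-tier round aluminium lunch tiffin, closed lid, 0.35 to 0.7 kg. Origin: centre of its underside, z up. Pot 120 mm across (lid rim 125, clamp straps 140 along its x), lid top 63 mm up. Carry handle on top: black bar along the tiffin's x, 76 mm long, 14 mm wide (y), 83 to 94 mm above the underside, centred; 20 mm of free air under it.
- tiffin_handle (a point): middle of the tiffin's black handle bar, 88.5 mm above its underside; x runs along the bar
- warmer: fixed stainless countertop warming drawer, 360 mm deep (its x), 300 mm wide (its y), 165 mm high. Origin: centre of its underside on the counter; its -x side is the front where the drawer comes out. Flat rigid top plate 165 mm up.
- drawer (a joint): how far the drawer is out, m: 0 is fully shut against its stop, 0.25 fully out; starts about 0.2 out. It stays where it is left; sliding it takes about 3 to 5 N.
- drawer_floor (a point): point on the drawer floor, 30 mm over the counter; moves with the drawer; axes as the warmer's (opens along -x). Inside: x -165 (front panel) to +150 mm, y -125 to +125; walls 43 mm high; front panel 15 mm thick, 294 wide, its top 109 mm over this point. The stretch that is out runs back from the front panel by the joint value. Headroom when shut 112 mm.
- drawer_handle (a point): middle of the drawer's black horizontal bar handle, 35 mm in front of the front panel, 115 mm above the counter, bar 140 mm long along the warmer's y; it can be pushed to shut the drawer
- check_spot: black round sticker, 30 mm across with a yellow rim, flat on the warmer's top plate; origin at its centre, 165 mm above the counter
- probe: surface thermometer, 0.135 kg, standing upright in its cradle. Origin: centre of the contact disc's lower face when the spring is relaxed; z runs up along the stem to the handle. Blue handle 28 mm (x) by 22 mm (y), from 55 to 140 mm above the origin (in the cradle its part from 75 mm up is free); below it a steel stem 9 mm thick. Best gripped about 20 mm below its top end, so that the top stays clear of the gripper.
- probe_disc (a point): centre of the lower face of the 14 mm copper contact disc at the thermometer's tip (moves with the sprung tip)
- probe_tip (a joint): how far the sprung tip is pushed in, m: 0 relaxed, 0.010 fully in; spring 400 N/m (2 N at half way)
- cradle: fixed grey cradle, base 80 by 70 mm, origin at the centre of its underside on the counter. Its 33 by 27 mm pocket, whose rim is 85 mm above the counter, holds the lower 20 mm of the thermometer's handle (the thermometer's origin is then 10 mm above the counter); lift the thermometer straight up by more than 80 mm to bring the tip over the rim.
- snack_box: orange plastic snack box with white hinged flap, 110 by 155 by 58 mm; origin at the centre of its underside; leave it alone
- salt_shaker: glass salt shaker with steel twist top, 44 mm across, 74 mm high; origin at the centre of its underside; leave it alone
- bamboo_fork: bamboo fork lying on the counter, 169 mm long along its x, 24 mm wide, 6 mm thick; origin near its middle; leave it alone
Things that resemble listed ones, but are neither listed nor needed, are in the scene too. Several things have the shape of the cradle; the one meant has the colours described above.

How it is judged:
On the way, in this order (a step that is already met when the one before it is completed fails the run):
1. the tiffin stands flat on the floor of the drawer and has been let go (x of tiffin in the frame of drawer_floor between -0.115 and 0.1 m and y of tiffin in the frame of drawer_floor between -0.075 and 0.075 m and z of tiffin in the frame of drawer_floor between -0.006 and 0.006 m and angle between tiffin's own z axis and vertical below 0.1 rad and contact force between the fingers and tiffin below 0.1 N and value of joint drawer above 0.1 m), for 0.2 s.
2. the drawer is fully shut with the tiffin standing in it, the thermometer still in its cradle (x of tiffin in the frame of drawer_floor between -0.115 and 0.1 m and y of tiffin in the frame of drawer_floor between -0.075 and 0.075 m and z of tiffin in the frame of drawer_floor between -0.006 and 0.006 m and angle between tiffin's own z axis and vertical below 0.1 rad and value of joint drawer below 0.004 m and distance between probe and cradle below 0.03 m), for 0.2 s.
At the end, for the whole second after the job is handed in: Thermometer still gripped (over 3 N) and still, within 0.12 rad of upright, disc within 10 mm of the spot's centre, tip in 2 to 8 mm, 0.6 to 5 N on the top, clear of the cradle; drawer within 4 mm of shut; tiffin let go, flat on the drawer floor (0.10 rad) (x of tiffin in the frame of drawer_floor between -0.115 and 0.1 m and y of tiffin in the frame of drawer_floor between -0.075 and 0.075 m and z of tiffin in the frame of drawer_floor between -0.006 and 0.006 m and angle between tiffin's own z axis and vertical below 0.1 rad and contact force between the fingers and tiffin below 0.1 N and value of joint drawer below 0.004 m and horizontal distance between probe_disc and check_spot below 0.01 m and angle between probe's own z axis and vertical below 0.12 rad and height (world z) of probe above 0.1 m and value of joint probe_tip between 0.002 and 0.008 m and contact force between probe and warmer between 0.6 and 5 N and contact force between the fingers and probe above 3 N and contact force between probe and cradle below 0.1 N and linear speed of probe below 0.02 m/s); the arm keeps its last pose, push and grip.
It fails at once if the tiffin is tipped more than 0.35 rad (angle between tiffin's own z axis and vertical above 0.35 rad).
It fails at once if the tiffin is dropped (falls free faster than 0.4 m/s) (contact force between tiffin and anything else below 0.05 N and linear speed of tiffin above 0.4 m/s).
It fails at once if the drawer is slammed (faster than 0.5 m/s) (velocity of joint drawer below -0.5 m/s).
It fails at once if the thermometer is pressed on the warmer with more than 12 N (contact force between probe and warmer above 12 N).
It fails at once if the snack box, salt shaker or fork is moved more than 20 mm (distance of any of snack_box, salt_shaker, bamboo_fork from where it was at the start of the episode above 0.02 m).
It also fails if it takes over 69 s, if anything falls off the work surface, if the arm or the gripper's body presses on something with over 40 N, if the wrist force passes 120 N, or if a joint passes its speed limit or range.

## Working session

There is one attempt and no reset: what is moved stays moved. The work goes in short steps, Python scripts to look and compute and a tool call to move; the robot and the scene stay as the last step left them, time stands still between calls to the robot, and variables do not carry over. Pictures are saved under pics/ and viewed, about 8 in all and at most 12, crops included, and the job is handed in when it is done.

Besides the shell and the picture viewer there is one more tool, called after "Emit:" in YAML: its name, and indented under it one key for each argument. step_arm: Moves the arm, as the interface text tells. Its arguments: {"type":"object","properties":{"increments":{"type":"array"},"force":{"type":"number"}},"required":["increments"]}

```bash
mkdir -p pics
cat > h.py <<'E'
import sys; sys.path.insert(0,'.')
import numpy as np, cv2
from rig import manip
def snap(n,f=None):
    d=manip.get_image(n)
    if f: cv2.imwrite('pics/'+f,cv2.cvtColor(d['img'],cv2.COLOR_RGB2BGR))
    return d
def cam(d):
    R,_=cv2.Rodrigues(np.array(d['rvec'],float)); t=np.array(d['tvec'],float).reshape(3)
    return R,t
def ray(d,uv,z):
    R,t=cam(d); c=-R.T@t
    v=R.T@np.array([(uv[0]-d['cx'])/d['fx'],(uv[1]-d['cy'])/d['fy'],1.])
    return c+v*(z-c[2])/v[2]
def proj(d,P):
    R,t=cam(d); q=R@np.array(P,float)+t
    return np.array([d['fx']*q[0]/q[2]+d['cx'],d['fy']*q[1]/q[2]+d['cy']])
E
python3 - <<'E'
from h import *
import pickle
for n in('top','side'):
    d=snap(n,n+'0.png'); R,t=cam(d); print(n,-R.T@t,R[2],d['fx'])
    pickle.dump(d,open(n+'0.pkl','wb'))
print(manip.get_state(),manip.grasp_offset)
E
ls
```

```text
top [ 0.3981076  -0.11099143  1.19541705] [ 0.12254764  0.01670826 -0.99232198] 466.6087884084657
side [ 0.34158507 -0.85777946  0.63327609] [ 0.21402325  0.81629551 -0.53652184] 385.12574747716627
{'clock': 0.1, 'qpos': array([-1.32601564e+00,  2.76538215e-01,  1.50601162e+00, -3.40545510e-05,
        1.36073408e+00, -1.21007377e-01]), 'qd': array([-0.00032091, -0.00100458, -0.0025725 , -0.00063594, -0.0004678 ,
       -0.00124058]), 'effort': array([ 2.45036426e-03, -4.17696619e+01, -2.46403456e+01, -1.62373044e-04,
        5.80073320e-03, -1.30357984e-05]), 'position': array([ 0.20553   , -0.53649206,  0.23052052]), 'ee_rot': array([-0.12801217, -0.69526383, -0.12920433,  0.6953613 ]), 'contact_force': array([0.14983669, 0.00086952, 0.22373791]), 'moment': array([-0.01330307, -0.00153854,  0.03425262]), 'width': 0.08525575450282771} 0.0187
h.py
pics
side0.pkl
top0.pkl
```

View pics/top0.png

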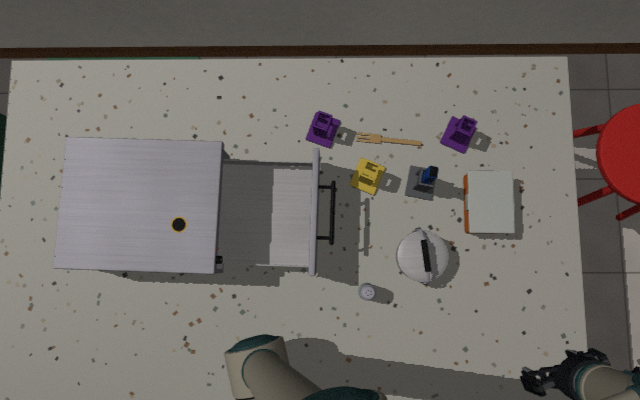

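View pics/side0.png

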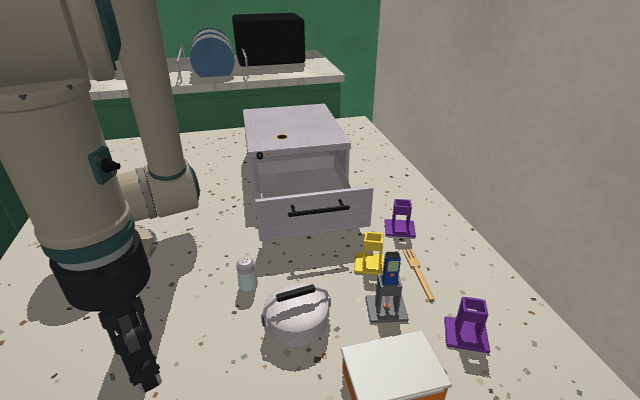

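The top view has up = +x and left = +y. The warmer is at left with the spot at (179,225), and its drawer opens toward −y with the handle at (333,212). The tiffin's bar is at (426,255), the blue probe in the grey cradle is at (428,175), and the salt shaker is at (368,292). The side view agrees.

```bash
cat > m.py <<'E'
from h import *
import pickle
T=pickle.load(open('top0.pkl','rb'));S=pickle.load(open('side0.pkl','rb'))
def comp(d,mask,box,nm):
    m=np.zeros(mask.shape,np.uint8);x0,y0,x1,y1=box;m[y0:y1,x0:x1]=mask[y0:y1,x0:x1]
    n,l,s,c=cv2.connectedComponentsWithStats(m);i=1+np.argmax(s[1:,4])
    r=cv2.minAreaRect(np.argwhere(l==i)[:,::-1].astype(np.float32))
    print(nm,s[i],c[i].round(1),r); return c[i],cv2.boxPoints(r),(l==i)
def tri(uv1,uv2):
    P=[d['K']@np.c_[cam(d)] for d in (T,S)]
    X=cv2.triangulatePoints(P[0],P[1],np.array(uv1,float).reshape(2,1),np.array(uv2,float).reshape(2,1));return (X[:3]/X[3]).ravel()
for d in(T,S): d['K']=np.array([[d['fx'],0,d['cx']],[0,d['fy'],d['cy']],[0,0,1]])
def pts(d,b,z): return np.array([ray(d,p,z)[:2] for p in b]).round(4)
def dark(d,t=60): return (d['img'].max(2)<t).astype(np.uint8)
def blue(d): i=d['img'].astype(int);return ((i[...,2]>i[...,0]+40)&(i[...,2]>70)).astype(np.uint8)
if __name__=='__main__':
    a,b,_=comp(T,dark(T),(415,235,440,280),'barT');c,_,_=comp(S,dark(S),(270,280,320,305),'barS')
    print(ray(T,a,.094),pts(T,b,.094),tri(a,c))
    a,b,_=comp(T,dark(T),(170,215,190,235),'spotT');c,_,_=comp(S,dark(S),(272,130,292,141),'spotS')
    print(ray(T,a,.165),ray(S,c,.165),tri(a,c))
    a,b,_=comp(T,blue(T),(405,155,450,200),'blueT');print(pts(T,b,.15))
    c,b,_=comp(S,blue(S),(375,240,410,300),'blueS');print(pts(S,b,.15))
    a,b,_=comp(T,dark(T),(325,175,340,250),'dhT');print(ray(T,a,.12),pts(T,b,.12))
    c,b,_=comp(S,dark(S),(285,200,352,220),'dhS')
    for u in((220,141),(215,271),(316,150),(312,274)): print(u,ray(T,u,.165 if u[0]<300 else .139))
    i=cv2.resize(T['img'][150:290,340:500],None,fx=4.5,fy=4.5,interpolation=cv2.INTER_CUBIC)
    j=cv2.resize(S['img'][235:335,355:420],None,fx=5,fy=5,interpolation=cv2.INTER_CUBIC)
    o=np.zeros((600,800,3),np.uint8);i=cv2.resize(i,(490,429));o[:429,:490]=i;j=cv2.resize(j,(300,462));o[:462,495:795]=j
    cv2.imwrite('pics/c1.png',o[...,::-1])
E
python3 m.py
```

```text
barT [421 239  11  33 204] [426.  255.5] ((426.0299987792969, 255.20999145507812), (32.38549041748047, 6.222539901733398), 81.8698959350586)
barS [277 285  38  17 266] [294.9 292.9] ((295.2735595703125, 292.70758056640625), (7.28010892868042, 39.14775848388672), 74.05460357666016)
[ 0.41760255 -0.33759392  0.094     ] [[ 0.4546 -0.3261]
 [ 0.4567 -0.3406]
 [ 0.382  -0.3491]
 [ 0.38   -0.3347]] [ 0.41775425 -0.33911635  0.08661362]
spotT [173 218  12  13 122] [178.5 224.1] ((178.5, 224.0), (12.0, 11.0), 90.0)
spotS [278 135   8   3  21] [281.6 136.1] ((281.5, 136.0), (2.0, 7.0), 90.0)
[0.48669632 0.2242191  0.165     ] [0.48633033 0.22224203 0.165     ] [0.48672443 0.22454819 0.16400161]
blueT [422 166   9  15  54] [426.  173.2] ((426.0000305175781, 173.00001525878906), (5.3357834815979, 15.522278785705566), 14.03624439239502)
[[ 0.5869 -0.3208]
 [ 0.6216 -0.3303]
 [ 0.6185 -0.3419]
 [ 0.5839 -0.3324]]
blueS [383 256  18  29 242] [390.6 273.4] ((390.9036560058594, 270.87322998046875), (14.817414283752441, 28.148584365844727), 7.765166282653809)
[[ 0.5582 -0.4157]
 [ 0.5921 -0.3494]
 [ 0.6167 -0.3615]
 [ 0.581  -0.4264]]
dhT [325 180  12  65 374] [331.7 211.9] ((330.5, 212.0), (64.0, 11.0), 90.0)
[ 0.51795302 -0.11720719  0.12      ] [[ 0.593  -0.1019]
 [ 0.5929 -0.1276]
 [ 0.4436 -0.1268]
 [ 0.4437 -0.1016]]
dhS [288 200  62  17 307] [318. 210.] ((318.1564636230469, 207.77059936523438), (11.255635261535645, 61.504005432128906), 83.92753601074219)
(220, 141) [0.67584399 0.1361974  0.165     ]
(215, 271) [0.38310091 0.13978266 0.165     ]
(316, 150) [ 0.66017317 -0.08137032  0.139     ]
(312, 274) [ 0.37583817 -0.0724271   0.139     ]
```

View pics/c1.png

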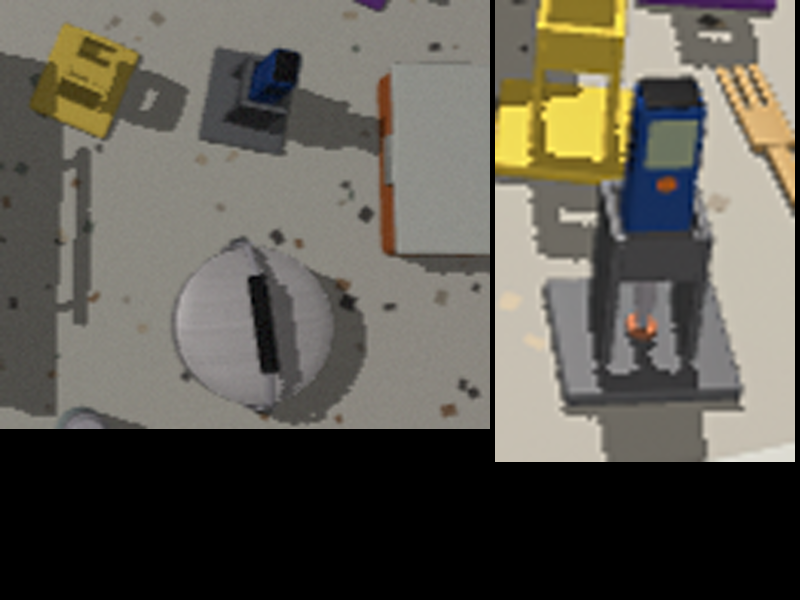

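Run:
```python
from m import *
from scipy.spatial.transform import Rotation as R
s=manip.get_state();q=s['ee_rot'];M=R.from_quat(np.r_[q[1:],q[0]]).as_matrix();print(M.round(3),'yaw jaw',np.degrees(np.arctan2(M[1,1],M[0,1])))
a,b,l=comp(T,dark(T,45),(428,160,442,186),'capT');print(ray(T,a,.15),pts(T,b,.15))
c,b,l=comp(S,dark(S,50),(380,248,403,258),'capS');print(c,ray(S,c,.15),tri(a,c))
i=cv2.cvtColor(T['img'],cv2.COLOR_RGB2HSV)
print(T['img'][190,412],T['img'][170,411],T['img'][150:154,400:404].mean((0,1)))
g=((T['img'].max(2)<118)&(T['img'].max(2)>70)&(np.ptp(T['img'].astype(int),axis=2)<16)).astype(np.uint8)
a,b,l=comp(T,cv2.morphologyEx(g,cv2.MORPH_OPEN,np.ones((2,2))),(400,158,436,205),'base');print(pts(T,b,.008))
cv2.imwrite('pics/c2.png',np.hstack([cv2.resize(x,None,fx=8,fy=8,interpolation=0) for x in (T['img'][155:205,400:445,::-1],cv2.merge([l[155:205,400:445].astype(np.uint8)*255]*3))]))
```

```text
[[-0.     0.358 -0.934]
 [ 0.002 -0.934 -0.358]
 [-1.    -0.002 -0.   ]] yaw jaw -69.04147120369568
capT [429 166   9  12  76] [433.1 171.5] ((433.0810852050781, 171.5135040283203), (7.233555316925049, 10.192737579345703), 9.462322235107422)
[ 0.60599115 -0.34749868  0.15      ] [[ 0.5959 -0.3372]
 [ 0.6191 -0.3417]
 [ 0.6162 -0.3578]
 [ 0.5931 -0.3532]]
capS [387 252  13   6  62] [393.  254.3] ((393.0, 254.5), (12.0, 5.0), 0.0)
[392.96774194 254.32258065] [ 0.6076886  -0.34863982  0.15      ] [ 0.60689745 -0.34788705  0.14924703]
[76 78 76] [73 73 73] [139.6875 137.25   129.1875]
base [406 166  26  36 359] [415.2 185.4] ((420.7115783691406, 183.4423065185547), (26.279560089111328, 31.182462692260742), 11.309932708740234)
[[ 0.5704 -0.3053]
 [ 0.6502 -0.323 ]
 [ 0.6363 -0.3888]
 [ 0.5568 -0.3708]]
```

View pics/c2.png

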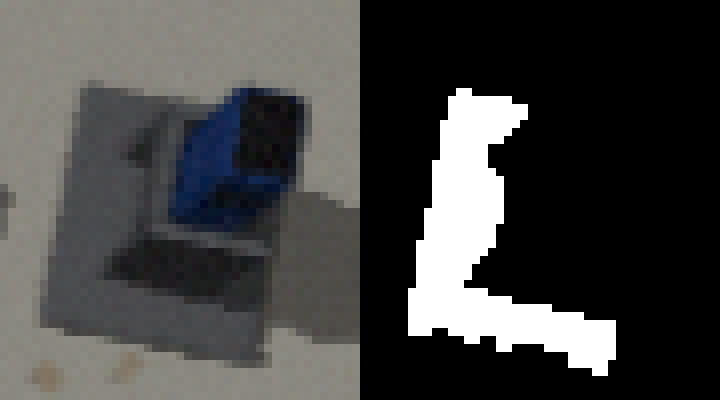

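The zoom shows the grey base with yaw about −12°, and the probe's black cap centred at about (433,171). That puts the probe at (0.606, −0.348). I'm moving to above the tiffin bar.

Emit:
step_arm:
  increments:
    - {"grip": 1, "delta_pos": [0.0265, 0.0248, 0], "twist": -1.8}
    - {"grip": 1, "delta_pos": [0.0265, 0.0248, 0], "twist": -1.8}
    - {"grip": 1, "delta_pos": [0.0265, 0.0248, 0], "twist": -1.8}
    - {"grip": 1, "delta_pos": [0.0265, 0.0248, 0], "twist": -1.8}
    - {"grip": 1, "delta_pos": [0.0265, 0.0248, 0], "twist": -1.8}
    - {"grip": 1, "delta_pos": [0.0265, 0.0248, 0], "twist": -1.8}
    - {"grip": 1, "delta_pos": [0.0265, 0.0248, 0], "twist": -1.8}
    - {"grip": 1, "delta_pos": [0.0265, 0.0248, 0], "twist": -1.8}
    - {"grip": 1, "delta_pos": [0, 0, -0.04], "twist": 0}
    - {"grip": 1, "delta_pos": [0, 0, -0.04], "twist": 0}
  force: 40

```text
clock: 0.93
position: [0.4208, -0.3383, 0.1526]
ee_rot: [0.044, 0.708, 0.04, -0.704]
contact_force: [-0.7, 0.1, -1.1]
width: 0.0853
```

```bash
cat > s.py <<'E'
from h import *
from scipy.spatial.transform import Rotation as R
s=manip.get_state();q=s['ee_rot'];M=R.from_quat(np.r_[q[1:],q[0]]).as_matrix()
print(s['clock'],s['position'].round(4),'tilt',M[2,0].round(4),'jaw',np.degrees(np.arctan2(M[1,1],M[0,1])).round(1),'F',s['contact_force'].round(2),'w',s['width'].round(4))
E
python3 s.py
```

```text
Traceback (most recent call last):
  File "s.py", line 4, in <module>
    print(s['clock'],s['position'].round(4),'tilt',M[2,0].round(4),'jaw',np.degrees(np.arctan2(M[1,1],M[0,1])).round(1),'F',s['contact_force'].round(2),'w',s['width'].round(4))
                                                                                                                                                            ^^^^^^^^^^^^^^^^
AttributeError: 'float' object has no attribute 'round'
```

Emit:
step_arm:
  increments:
    - {"grip": 1, "delta_pos": [0, 0, -0.02], "twist": 0}
    - {"grip": 1, "delta_pos": [0, 0, -0.02], "twist": 0}
    - {"grip": 1, "delta_pos": [0, 0, -0.02], "twist": 0}
    - {"grip": 1, "delta_pos": [0, 0, -0.0195], "twist": 0}
    - {"grip": 1, "delta_pos": [0, 0, 0], "twist": 0}
    - {"grip": 0, "delta_pos": [0, 0, 0], "twist": 0}
    - {"grip": 0, "delta_pos": [0, 0, 0], "twist": 0}
    - {"grip": 0, "delta_pos": [0, 0, 0], "twist": 0}
    - {"grip": 0, "delta_pos": [0, 0, 0], "twist": 0}
    - {"grip": 0, "delta_pos": [0, 0, 0], "twist": 0}

```text
clock: 1.77
position: [0.4182, -0.3391, 0.0729]
ee_rot: [0.041, 0.706, 0.04, -0.705]
contact_force: [0.8, 0.9, 0.1]
width: 0.0254
```

```bash
sed -i "s/s\['width'\].round(4)/round(s['width'],4)/" s.py; python3 s.py
```

```text
1.7667 [ 0.4182 -0.3391  0.0729] tilt -1.0 jaw -83.4 F [0.82 0.88 0.13] w 0.0254
```

Emit:
step_arm:
  increments:
    - {"grip": 0, "delta_pos": [0, 0, 0], "twist": 0}
    - {"grip": 0, "delta_pos": [0, 0, 0], "twist": 0}
    - {"grip": 0, "delta_pos": [0, 0, 0], "twist": 0}
    - {"grip": 0, "delta_pos": [0, 0, 0.005], "twist": 0}
    - {"grip": 0, "delta_pos": [0, 0, 0.01], "twist": 0}
    - {"grip": 0, "delta_pos": [0, 0, 0.015], "twist": 0}
    - {"grip": 0, "delta_pos": [0, 0, 0.02], "twist": 0}
  force: 60

```text
clock: 2.35
position: [0.4161, -0.3368, 0.1205]
ee_rot: [-0.039, -0.705, -0.042, 0.707]
contact_force: [-0.3, 0.4, -6.7]
width: 0.0127
```

```bash
python3 s.py; python3 -c "
from h import *
snap('side','s1.png')"
```

```text
2.35 [ 0.4161 -0.3368  0.1205] tilt -1.0 jaw -83.4 F [-0.33  0.41 -6.73] w 0.0127
```

View pics/s1.png

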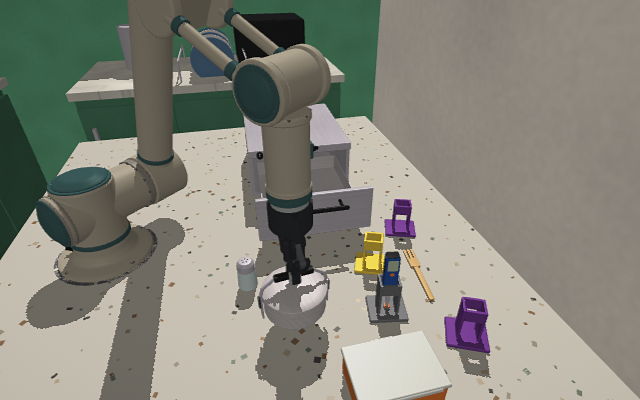

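The tiffin is lifted level, at about (293,298) in the picture, and nothing else has been disturbed. Raising it and carrying it over.

Emit:
step_arm:
  increments:
    - {"grip": 0, "delta_pos": [0, 0, 0.023], "twist": 0}
    - {"grip": 0, "delta_pos": [0, 0, 0.023], "twist": 0}
    - {"grip": 0, "delta_pos": [0, 0, 0.023], "twist": 0}
    - {"grip": 0, "delta_pos": [0, 0, 0.023], "twist": 0}
    - {"grip": 0, "delta_pos": [0.0025, 0.008, 0.023], "twist": 0}
    - {"grip": 0, "delta_pos": [0.004, 0.015, 0], "twist": 0}
    - {"grip": 0, "delta_pos": [0.0065, 0.025, 0], "twist": 0}
    - {"grip": 0, "delta_pos": [0.0065, 0.025, 0], "twist": 0}
    - {"grip": 0, "delta_pos": [0.0065, 0.025, 0], "twist": 0}
    - {"grip": 0, "delta_pos": [0.0065, 0.025, 0], "twist": 0}

```text
clock: 3.23
position: [0.4495, -0.2139, 0.2359]
ee_rot: [-0.04, -0.705, -0.041, 0.707]
contact_force: [-0.0, 1.1, -6.4]
width: 0.0126
```

Emit:
step_arm:
  increments:
    - {"grip": 0, "delta_pos": [0.007, 0.025, 0], "twist": 0}
    - {"grip": 0, "delta_pos": [0.007, 0.025, 0], "twist": 0}
    - {"grip": 0, "delta_pos": [0.007, 0.025, 0], "twist": 0}
    - {"grip": 0, "delta_pos": [0.007, 0.025, 0], "twist": 0}
    - {"grip": 0, "delta_pos": [0.007, 0.025, 0], "twist": 0}
    - {"grip": 0, "delta_pos": [0.007, 0.025, 0], "twist": 0}
    - {"grip": 0, "delta_pos": [0.007, 0.025, 0], "twist": 0}
    - {"grip": 0, "delta_pos": [0.007, 0.025, 0], "twist": 0}
    - {"grip": 0, "delta_pos": [0.007, 0.025, 0], "twist": 0}
    - {"grip": 0, "delta_pos": [0.005, 0.018, 0], "twist": 0}

```text
clock: 4.07
position: [0.5177, 0.03, 0.2358]
ee_rot: [-0.04, -0.705, -0.041, 0.707]
contact_force: [0.7, -0.2, -5.3]
width: 0.0125
```

Emit:
step_arm:
  increments:
    - {"grip": 0, "delta_pos": [0.002, 0.007, 0], "twist": 0}
    - {"grip": 0, "delta_pos": [0, 0, 0], "twist": 0}
    - {"grip": 0, "delta_pos": [0, 0, 0], "twist": 0}
    - {"grip": 0, "delta_pos": [0, 0, 0], "twist": 0}

```text
clock: 4.4
position: [0.5196, 0.0332, 0.2364]
ee_rot: [-0.041, -0.705, -0.04, 0.706]
contact_force: [-0.8, -0.5, -6.4]
width: 0.013
```

```bash
python3 s.py; python3 -c "
from h import *
a=snap('side')['img'];b=snap('top')['img']
cv2.imwrite('pics/c3.png',np.vstack([a[80:300,150:550],b[100:320,30:430]])[...,::-1])"
```

```text
4.4 [0.5196 0.0332 0.2364] tilt -1.0 jaw -83.5 F [-0.78 -0.45 -6.41] w 0.013
```

View pics/c3.png

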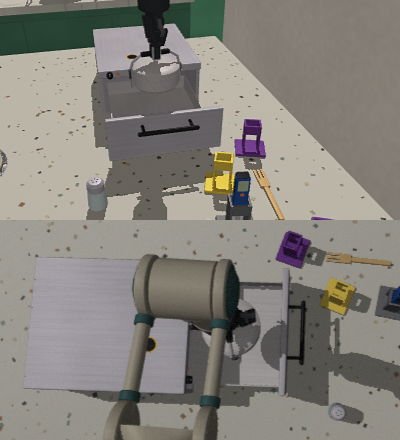

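The tiffin hangs level between the warmer front and the front panel, centred over the open part of the drawer. Lowering it.

Emit:
step_arm:
  increments:
    - {"grip": 0, "delta_pos": [0, 0, -0.015], "twist": 0}
    - {"grip": 0, "delta_pos": [0, 0, -0.02], "twist": 0}
    - {"grip": 0, "delta_pos": [0, 0, -0.02], "twist": 0}
    - {"grip": 0, "delta_pos": [0, 0, -0.02], "twist": 0}
    - {"grip": 0, "delta_pos": [0, 0, -0.02], "twist": 0}
    - {"grip": 0, "delta_pos": [0, 0, -0.015], "twist": 0}
    - {"grip": 0, "delta_pos": [0, 0, -0.01], "twist": 0}
    - {"grip": 0, "delta_pos": [0, 0, 0], "twist": 0}
    - {"grip": 0, "delta_pos": [0, 0, 0], "twist": 0}

```text
clock: 5.25
position: [0.5202, 0.0339, 0.1169]
ee_rot: [-0.04, -0.706, -0.04, 0.706]
contact_force: [-0.4, -0.2, -6.2]
width: 0.0126
```

Emit:
step_arm:
  increments:
    - {"grip": 0, "delta_pos": [0, 0, -0.003], "twist": 0}
    - {"grip": 0, "delta_pos": [0, 0, -0.003], "twist": 0}
    - {"grip": 0, "delta_pos": [0, 0, -0.002], "twist": 0}
    - {"grip": 0, "delta_pos": [0, 0, -0.001], "twist": 0}
    - {"grip": 0, "delta_pos": [0, 0, 0], "twist": 0}
    - {"grip": 0, "delta_pos": [0, 0, 0], "twist": 0}

```text
clock: 5.75
position: [0.5202, 0.0344, 0.108]
ee_rot: [0.041, 0.706, 0.04, -0.706]
contact_force: [0.0, 0.5, -6.8]
width: 0.0125
```

Emit:
step_arm:
  increments:
    - {"grip": 0, "delta_pos": [0, 0, -0.0015], "twist": 0}
    - {"grip": 0, "delta_pos": [0, 0, -0.0015], "twist": 0}
    - {"grip": 0, "delta_pos": [0, 0, -0.001], "twist": 0}
    - {"grip": 0, "delta_pos": [0, 0, 0], "twist": 0}
    - {"grip": 0, "delta_pos": [0, 0, 0], "twist": 0}

```text
clock: 6.17
position: [0.5201, 0.0344, 0.1037]
ee_rot: [-0.04, -0.706, -0.04, 0.706]
contact_force: [0.4, 0.2, -6.2]
width: 0.0128
```

Emit:
step_arm:
  increments:
    - {"grip": 0, "delta_pos": [0, 0, -0.001], "twist": 0}
    - {"grip": 0, "delta_pos": [0, 0, -0.0005], "twist": 0}
    - {"grip": 0, "delta_pos": [0, 0, 0], "twist": 0}
    - {"grip": 0, "delta_pos": [0, 0, 0], "twist": 0}

```text
clock: 6.5
position: [0.5204, 0.0343, 0.1028]
ee_rot: [0.041, 0.706, 0.04, -0.706]
contact_force: [-1.0, -0.8, -1.1]
width: 0.0124
```

Touchdown: the supported weight fell from 6.2 N to 1.1 N. Releasing gently.

Emit:
step_arm:
  increments:
    - {"grip": 0, "delta_pos": [0, 0, -0.0005], "twist": 0}
    - {"grip": 0, "delta_pos": [0, 0, 0], "twist": 0}
    - {"grip": 0.2, "delta_pos": [0, 0, 0], "twist": 0}
    - {"grip": 0.35, "delta_pos": [0, 0, 0], "twist": 0}
    - {"grip": 0.5, "delta_pos": [0, 0, 0], "twist": 0}
    - {"grip": 0.5, "delta_pos": [0, 0, 0], "twist": 0}
    - {"grip": 0.5, "delta_pos": [0, 0, 0], "twist": 0}
    - {"grip": 0.5, "delta_pos": [0, 0, 0], "twist": 0}
    - {"grip": 0.5, "delta_pos": [0, 0, 0], "twist": 0}
    - {"grip": 0.5, "delta_pos": [0, 0, 0], "twist": 0}

```text
clock: 7.33
position: [0.5202, 0.0344, 0.1018]
ee_rot: [-0.041, -0.706, -0.04, 0.706]
contact_force: [0.5, 0.1, -0.1]
width: 0.0425
```

Emit:
step_arm:
  increments:
    - {"grip": 0.5, "delta_pos": [0, 0, 0.01], "twist": 0}
    - {"grip": 0.5, "delta_pos": [0, 0, 0.015], "twist": 0}
    - {"grip": 0.5, "delta_pos": [0, 0, 0.025], "twist": 0}
    - {"grip": 0.5, "delta_pos": [0, 0, 0.03], "twist": 0}
    - {"grip": 0.5, "delta_pos": [0, 0, 0.03], "twist": 0}
    - {"grip": 0.5, "delta_pos": [0, 0, 0.03], "twist": 0}
    - {"grip": 0, "delta_pos": [0, -0.03, 0], "twist": 0}
    - {"grip": 0, "delta_pos": [0, -0.03, 0], "twist": 0}
    - {"grip": 0, "delta_pos": [0, -0.03, 0], "twist": 0}
    - {"grip": 0, "delta_pos": [0, -0.03, 0], "twist": 0}

```text
clock: 8.17
position: [0.5201, -0.0866, 0.2431]
ee_rot: [0.041, 0.706, 0.041, -0.705]
contact_force: [0.5, -0.4, -0.2]
width: 0.0001
```

Emit:
step_arm:
  increments:
    - {"grip": 0, "delta_pos": [0, -0.03, 0], "twist": 0}
    - {"grip": 0, "delta_pos": [0, -0.03, 0], "twist": 0}
    - {"grip": 0, "delta_pos": [0, -0.03, 0], "twist": 0}
    - {"grip": 0, "delta_pos": [0, 0, 0], "twist": 0}
    - {"grip": 0, "delta_pos": [0, 0, 0], "twist": 0}

```text
clock: 8.58
position: [0.5201, -0.1769, 0.2422]
ee_rot: [0.039, 0.706, 0.039, -0.706]
contact_force: [0.3, 0.2, 0.7]
width: -0.0003
```

```bash
python3 s.py; python3 -c "
from h import *
a=snap('side')['img'];b=snap('top')['img']
cv2.imwrite('pics/c4.png',np.vstack([a[80:300,150:550],b[100:320,30:430]])[...,::-1])"
```

```text
8.5833 [ 0.5201 -0.1769  0.2422] tilt -1.0 jaw -83.6 F [0.28 0.23 0.66] w -0.0003
```

View pics/c4.png

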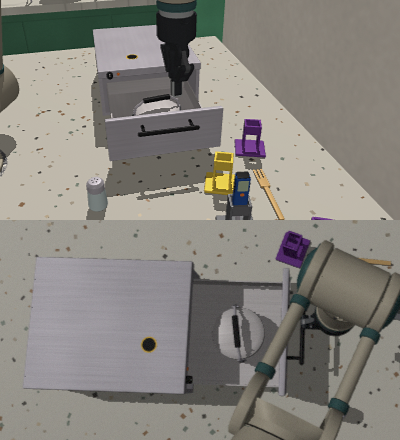

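The tiffin is upright on the drawer floor and released. The drawer handle bar is free at x≈0.52, y≈−0.117, so I'm going down in front of it and pushing.

Emit:
step_arm:
  increments:
    - {"grip": 0, "delta_pos": [0, 0, -0.03], "twist": 0}
    - {"grip": 0, "delta_pos": [0, 0, -0.03], "twist": 0}
    - {"grip": 0, "delta_pos": [0, 0, -0.03], "twist": 0}
    - {"grip": 0, "delta_pos": [0, 0, -0.03], "twist": 0}
    - {"grip": 0, "delta_pos": [0, 0, -0.023], "twist": 0}
    - {"grip": 0, "delta_pos": [0, 0, 0], "twist": 0}
    - {"grip": 0, "delta_pos": [0, 0.008, 0], "twist": 0}
    - {"grip": 0, "delta_pos": [0, 0.008, 0], "twist": 0}
    - {"grip": 0, "delta_pos": [0, 0.008, 0], "twist": 0}
    - {"grip": 0, "delta_pos": [0, 0.008, 0], "twist": 0}

```text
clock: 9.52
position: [0.5213, -0.1427, 0.1007]
ee_rot: [0.041, 0.707, 0.04, -0.705]
contact_force: [1.2, 0.2, -0.5]
width: 0.0003
```

Emit:
step_arm:
  increments:
    - {"grip": 0, "delta_pos": [0, 0.008, 0], "twist": 0}
    - {"grip": 0, "delta_pos": [0, 0.008, 0], "twist": 0}
    - {"grip": 0, "delta_pos": [0, 0.01, 0], "twist": 0}
    - {"grip": 0, "delta_pos": [0, 0.01, 0], "twist": 0}
    - {"grip": 0, "delta_pos": [0, 0.01, 0], "twist": 0}
    - {"grip": 0, "delta_pos": [0, 0.01, 0], "twist": 0}

```text
clock: 10.02
position: [0.5207, -0.0867, 0.0991]
ee_rot: [0.041, 0.706, 0.04, -0.706]
contact_force: [2.7, -3.3, 1.6]
width: -0.0
```

Emit:
step_arm:
  increments:
    - {"grip": 0, "delta_pos": [0, 0.012, 0], "twist": 0}
    - {"grip": 0, "delta_pos": [0, 0.012, 0], "twist": 0}
    - {"grip": 0, "delta_pos": [0, 0.012, 0], "twist": 0}
    - {"grip": 0, "delta_pos": [0, 0.012, 0], "twist": 0}
    - {"grip": 0, "delta_pos": [0, 0.012, 0], "twist": 0}
    - {"grip": 0, "delta_pos": [0, 0.012, 0], "twist": 0}
    - {"grip": 0, "delta_pos": [0, 0.012, 0], "twist": 0}
    - {"grip": 0, "delta_pos": [0, 0.012, 0], "twist": 0}
    - {"grip": 0, "delta_pos": [0, 0.01, 0], "twist": 0}
    - {"grip": 0, "delta_pos": [0, 0.008, 0], "twist": 0}

```text
clock: 10.85
position: [0.5197, 0.0279, 0.0987]
ee_rot: [-0.04, -0.706, -0.041, 0.706]
contact_force: [2.0, -2.7, 0.0]
width: -0.0003
```

Emit:
step_arm:
  increments:
    - {"grip": 0, "delta_pos": [0, 0.005, 0], "twist": 0}
    - {"grip": 0, "delta_pos": [0, 0.004, 0], "twist": 0}
    - {"grip": 0, "delta_pos": [0, 0.004, 0], "twist": 0}
    - {"grip": 0, "delta_pos": [0, 0.004, 0], "twist": 0}

```text
clock: 11.18
position: [0.5199, 0.0434, 0.0987]
ee_rot: [-0.041, -0.706, -0.04, 0.706]
contact_force: [1.4, -2.9, 0.0]
width: 0.0004
```

Emit:
step_arm:
  increments:
    - {"grip": 0, "delta_pos": [0, 0.004, 0], "twist": 0}
    - {"grip": 0, "delta_pos": [0, 0.004, 0], "twist": 0}

```text
clock: 11.35
position: [0.5202, 0.0515, 0.0988]
ee_rot: [-0.04, -0.706, -0.04, 0.706]
contact_force: [2.1, -2.2, -0.7]
width: -0.0002
```

Run:
```python
from h import *
import m
d=snap('top','t2.png')
a,b,_=m.comp(d,m.dark(d),(200,150,345,262),'dh');print(m.pts(d,b,.12),ray(d,a,.12))
```

```text
dh [250 163  33  64 811] [264.6 197. ] ((258.5000305175781, 194.00001525878906), (54.11284255981445, 34.882659912109375), 63.43495178222656)
[[ 0.5997  0.1193]
 [ 0.6367  0.0464]
 [ 0.5217 -0.0116]
 [ 0.4856  0.0605]] [0.55340198 0.03900462 0.12      ]
```

Keep creeping until the stop is felt.

Emit:
step_arm:
  increments:
    - {"grip": 0, "delta_pos": [0, 0.003, 0], "twist": 0}
    - {"grip": 0, "delta_pos": [0, 0.003, 0], "twist": 0}
    - {"grip": 0, "delta_pos": [0, 0.003, 0], "twist": 0}

```text
clock: 11.65
position: [0.52, 0.0605, 0.0988]
ee_rot: [-0.04, -0.706, -0.04, 0.706]
contact_force: [0.6, -2.8, -0.7]
width: 0.0
```

Emit:
step_arm:
  increments:
    - {"grip": 0, "delta_pos": [0, 0.003, 0], "twist": 0}
    - {"grip": 0, "delta_pos": [0, 0.002, 0], "twist": 0}
    - {"grip": 0, "delta_pos": [0, 0, 0], "twist": 0}

```text
clock: 11.9
position: [0.52, 0.0662, 0.0988]
ee_rot: [-0.04, -0.706, -0.041, 0.706]
contact_force: [0.4, -0.9, -0.2]
width: 0.0
```

Emit:
step_arm:
  increments:
    - {"grip": 0, "delta_pos": [0, 0.002, 0], "twist": 0}
    - {"grip": 0, "delta_pos": [0, 0.002, 0], "twist": 0}
    - {"grip": 0, "delta_pos": [0, 0.002, 0], "twist": 0}

```text
clock: 12.15
position: [0.5202, 0.0714, 0.0988]
ee_rot: [0.041, 0.706, 0.04, -0.706]
contact_force: [2.4, -2.7, -0.8]
width: 0.0001
```

Emit:
step_arm:
  increments:
    - {"grip": 0, "delta_pos": [0, 0.002, 0], "twist": 0}
    - {"grip": 0, "delta_pos": [0, 0.002, 0], "twist": 0}

```text
clock: 12.32
position: [0.5203, 0.0755, 0.0988]
ee_rot: [0.041, 0.706, 0.04, -0.706]
contact_force: [1.6, -2.7, -0.2]
width: -0.0003
```

Run:
```python
from h import *
d=snap('top');a=snap('side')
cv2.imwrite('pics/c5.png',np.vstack([a['img'][80:300,150:550],d['img'][100:320,30:430]])[...,::-1])
```

```text
(no output)
```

View pics/c5.png

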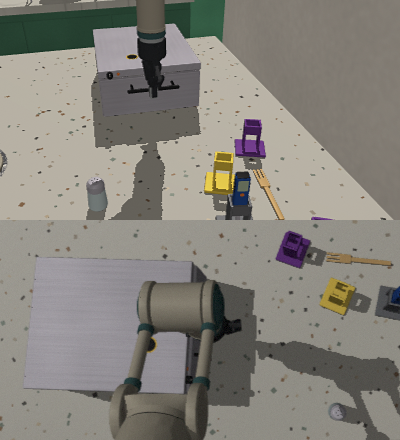

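The drawer looks almost closed. I'll continue until the force rises.

Emit:
step_arm:
  increments:
    - {"grip": 0, "delta_pos": [0, 0.002, 0], "twist": 0}
    - {"grip": 0, "delta_pos": [0, 0.002, 0], "twist": 0}

```text
clock: 12.58
position: [0.5202, 0.0793, 0.0989]
ee_rot: [0.041, 0.706, 0.04, -0.706]
contact_force: [0.6, -2.4, -0.6]
width: -0.0001
```

Emit:
step_arm:
  increments:
    - {"grip": 0, "delta_pos": [0, 0.002, 0], "twist": 0}
    - {"grip": 0, "delta_pos": [0, 0.002, 0], "twist": 0}

```text
clock: 12.75
position: [0.5204, 0.0815, 0.0989]
ee_rot: [0.043, 0.706, 0.039, -0.706]
contact_force: [0.2, -13.5, 0.2]
width: -0.0003
```

Emit:
step_arm:
  increments:
    - {"grip": 0, "delta_pos": [0, 0.002, 0], "twist": 0}
    - {"grip": 0, "delta_pos": [0, 0, 0], "twist": 0}

```text
clock: 12.92
position: [0.5204, 0.0814, 0.0989]
ee_rot: [-0.045, -0.706, -0.039, 0.706]
contact_force: [0.3, -14.2, 0.7]
width: 0.0
```

The stop is felt at 14 N with the position stalled at y = 0.0815. Backing off and going to the probe.

Emit:
step_arm:
  increments:
    - {"grip": 0, "delta_pos": [0, 0, 0], "twist": 0}
    - {"grip": 0, "delta_pos": [0, -0.01, 0], "twist": 0}
    - {"grip": 0, "delta_pos": [0, -0.025, 0], "twist": 0}
    - {"grip": 0, "delta_pos": [0, -0.03, 0.02], "twist": 0}
    - {"grip": 0, "delta_pos": [0, -0.03, 0.03], "twist": 0}
    - {"grip": 1, "delta_pos": [0, -0.03, 0.03], "twist": 0}
    - {"grip": 1, "delta_pos": [0, -0.03, 0.03], "twist": -2}
    - {"grip": 1, "delta_pos": [0.01, -0.03, 0], "twist": -2}
    - {"grip": 1, "delta_pos": [0.01, -0.03, 0], "twist": -2}
    - {"grip": 1, "delta_pos": [0.01, -0.03, 0], "twist": -2}

```text
clock: 13.75
position: [0.5504, -0.1584, 0.2082]
ee_rot: [-0.01, 0.708, -0.009, -0.706]
contact_force: [0.6, 1.5, -0.1]
width: 0.0605
```

Emit:
step_arm:
  increments:
    - {"grip": 1, "delta_pos": [0.01, -0.03, 0], "twist": -2}
    - {"grip": 1, "delta_pos": [0.01, -0.03, 0], "twist": -2}
    - {"grip": 1, "delta_pos": [0.01, -0.03, 0], "twist": -2}
    - {"grip": 1, "delta_pos": [0.01, -0.03, 0], "twist": -2}
    - {"grip": 1, "delta_pos": [0.01, -0.03, 0], "twist": -2}
    - {"grip": 1, "delta_pos": [0.006, -0.03, 0], "twist": 0}
    - {"grip": 1, "delta_pos": [0, 0, 0], "twist": 0}
    - {"grip": 1, "delta_pos": [0, 0, 0], "twist": 0}

```text
clock: 14.42
position: [0.6061, -0.3386, 0.206]
ee_rot: [0.072, -0.703, 0.07, 0.704]
contact_force: [0.2, 0.6, -0.7]
width: 0.0852
```

```bash
python3 s.py;python3 - <<'E'
from h import *
d=snap('top');a=snap('side')
cv2.imwrite('pics/c6.png',np.vstack([a['img'][80:330,150:550],d['img'][100:320,30:430]])[...,::-1])
E
```

```text
14.4167 [ 0.6061 -0.3386  0.206 ] tilt -1.0 jaw -101.6 F [ 0.17  0.58 -0.65] w 0.0852
```

View pics/c6.png

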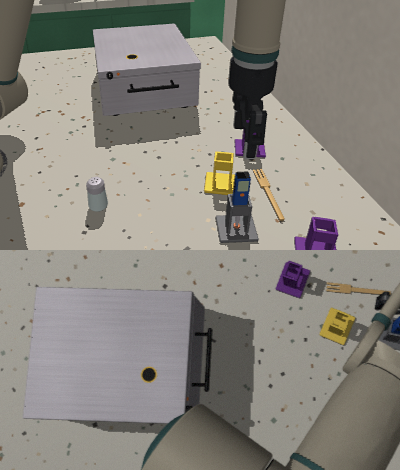

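The drawer front is flush with the warmer, and the fingers sit above the probe. Descending onto it.

Emit:
step_arm:
  increments:
    - {"grip": 1, "delta_pos": [0.0005, -0.0095, 0], "twist": 0}
    - {"grip": 1, "delta_pos": [0, 0, 0], "twist": 0}
    - {"grip": 1, "delta_pos": [0, 0, -0.02], "twist": 0}
    - {"grip": 1, "delta_pos": [0, 0, -0.02], "twist": 0}
    - {"grip": 1, "delta_pos": [0, 0, -0.02], "twist": 0}
    - {"grip": 1, "delta_pos": [0, 0, -0.02], "twist": 0}
    - {"grip": 1, "delta_pos": [0, 0, -0.015], "twist": 0}
    - {"grip": 1, "delta_pos": [0, 0, 0], "twist": 0}
    - {"grip": 1, "delta_pos": [0, 0, 0], "twist": 0}
  force: 30

```text
clock: 15.27
position: [0.6064, -0.3466, 0.1118]
ee_rot: [0.071, -0.703, 0.07, 0.704]
contact_force: [0.1, -0.0, 0.3]
width: 0.0853
```

Emit:
step_arm:
  increments:
    - {"grip": 0.5, "delta_pos": [0, 0, 0], "twist": 0}
    - {"grip": 0.4, "delta_pos": [0, 0, 0], "twist": 0}
    - {"grip": 0.35, "delta_pos": [0, 0, 0], "twist": 0}
    - {"grip": 0.3, "delta_pos": [0, 0, 0], "twist": 0}
    - {"grip": 0.25, "delta_pos": [0, 0, 0], "twist": 0}
    - {"grip": 0.2, "delta_pos": [0, 0, 0], "twist": 0}
    - {"grip": 0, "delta_pos": [0, 0, 0], "twist": 0}
    - {"grip": 0, "delta_pos": [0, 0, 0], "twist": 0}
    - {"grip": 0, "delta_pos": [0, 0, 0], "twist": 0}
    - {"grip": 0, "delta_pos": [0, 0, 0], "twist": 0}

```text
clock: 16.1
position: [0.6069, -0.3477, 0.1129]
ee_rot: [-0.07, 0.704, -0.071, -0.703]
contact_force: [-0.2, -1.4, 4.7]
width: 0.0215
```

```bash
python3 s.py
```

```text
16.1 [ 0.6069 -0.3477  0.1129] tilt -1.0 jaw -101.4 F [-0.16 -1.44  4.68] w 0.0215
```

Emit:
step_arm:
  increments:
    - {"grip": 0, "delta_pos": [0, 0, 0], "twist": 0}
    - {"grip": 0, "delta_pos": [0, 0, 0.01], "twist": 0}
    - {"grip": 0, "delta_pos": [0, 0, 0.015], "twist": 0}
    - {"grip": 0, "delta_pos": [0, 0, 0.02], "twist": 0}
    - {"grip": 0, "delta_pos": [0, 0, 0.025], "twist": 0}
    - {"grip": 0, "delta_pos": [0, 0, 0.025], "twist": 0}
    - {"grip": 0, "delta_pos": [0, 0, 0.025], "twist": 0}
    - {"grip": 0, "delta_pos": [0, 0, 0.025], "twist": 0}
    - {"grip": 0, "delta_pos": [0, 0, 0.025], "twist": 0}
    - {"grip": 0, "delta_pos": [0, 0, 0.015], "twist": 0}

```text
clock: 16.93
position: [0.6071, -0.3477, 0.3]
ee_rot: [-0.07, 0.704, -0.071, -0.703]
contact_force: [1.2, -0.7, -0.7]
width: 0.022
```

Emit:
step_arm:
  increments:
    - {"grip": 0, "delta_pos": [0, 0, 0.01], "twist": 0}
    - {"grip": 0, "delta_pos": [0, 0, 0], "twist": 0}
    - {"grip": 0, "delta_pos": [0, 0, 0], "twist": 0}
    - {"grip": 0, "delta_pos": [0, 0, 0], "twist": 0}

```text
clock: 17.27
position: [0.6061, -0.3471, 0.3052]
ee_rot: [0.071, -0.703, 0.07, 0.705]
contact_force: [-0.3, 0.5, -1.7]
width: 0.0218
```

```bash
python3 s.py;python3 - <<'E'
from h import *
d=snap('top');a=snap('side')
s=manip.get_state()['position'];print(proj(a,[s[0],s[1],s[2]-.101]),proj(a,[s[0],s[1],s[2]+.039]))
cv2.imwrite('pics/c7.png',cv2.resize(a['img'][120:320,320:470],None,fx=3,fy=3)[...,::-1])
E
```

```text
17.2667 [ 0.6061 -0.3471  0.3052] tilt -1.0 jaw -101.4 F [-0.31  0.51 -1.69] w 0.0218
[394.71378679 231.25500076] [403.24652908 162.90098751]
```

View pics/c7.png

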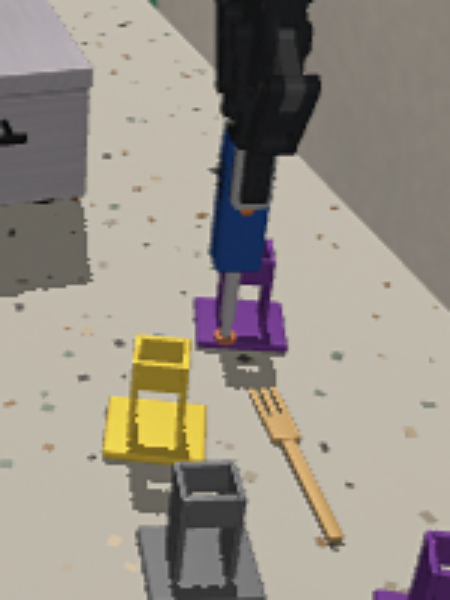

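The probe is out of the cradle and upright. Its disc is at full-image (395,232), against a predicted (394.7,231.3), so it is on the tool axis. Carrying it to the spot.

Emit:
step_arm:
  increments:
    - {"grip": 0, "delta_pos": [-0.003, 0.014, 0], "twist": 0}
    - {"grip": 0, "delta_pos": [-0.006, 0.029, 0], "twist": 0}
    - {"grip": 0, "delta_pos": [-0.006, 0.029, 0], "twist": 0}
    - {"grip": 0, "delta_pos": [-0.006, 0.029, 0], "twist": 0}
    - {"grip": 0, "delta_pos": [-0.006, 0.029, 0], "twist": 0}
    - {"grip": 0, "delta_pos": [-0.006, 0.029, 0], "twist": 0}
    - {"grip": 0, "delta_pos": [-0.006, 0.029, 0], "twist": 0}
    - {"grip": 0, "delta_pos": [-0.006, 0.029, 0], "twist": 0}
    - {"grip": 0, "delta_pos": [-0.006, 0.029, 0], "twist": 0}
    - {"grip": 0, "delta_pos": [-0.006, 0.029, 0], "twist": 0}

```text
clock: 18.2
position: [0.5487, -0.071, 0.3062]
ee_rot: [0.071, -0.703, 0.07, 0.704]
contact_force: [0.7, 0.3, -1.2]
width: 0.0217
```

Emit:
step_arm:
  increments:
    - {"grip": 0, "delta_pos": [-0.006, 0.029, 0], "twist": 0}
    - {"grip": 0, "delta_pos": [-0.006, 0.029, 0], "twist": 0}
    - {"grip": 0, "delta_pos": [-0.006, 0.029, 0], "twist": 0}
    - {"grip": 0, "delta_pos": [-0.006, 0.029, 0], "twist": 0}
    - {"grip": 0, "delta_pos": [-0.006, 0.029, 0], "twist": 0}
    - {"grip": 0, "delta_pos": [-0.006, 0.029, 0], "twist": 0}
    - {"grip": 0, "delta_pos": [-0.006, 0.029, 0], "twist": 0}
    - {"grip": 0, "delta_pos": [-0.006, 0.029, 0], "twist": 0}
    - {"grip": 0, "delta_pos": [-0.006, 0.029, 0], "twist": 0}
    - {"grip": 0, "delta_pos": [-0.006, 0.029, 0], "twist": 0}

```text
clock: 19.03
position: [0.4887, 0.2188, 0.3063]
ee_rot: [0.07, -0.703, 0.071, 0.704]
contact_force: [-0.1, -0.2, -1.2]
width: 0.0217
```

Emit:
step_arm:
  increments:
    - {"grip": 0, "delta_pos": [-0.003, 0.006, 0], "twist": 0}
    - {"grip": 0, "delta_pos": [0, 0, 0], "twist": 0}
    - {"grip": 0, "delta_pos": [0, 0, 0], "twist": 0}
    - {"grip": 0, "delta_pos": [0, 0, 0], "twist": 0}

```text
clock: 19.37
position: [0.4868, 0.2224, 0.3068]
ee_rot: [0.07, -0.703, 0.071, 0.704]
contact_force: [-0.1, 0.8, -1.2]
width: 0.0216
```

Emit:
step_arm:
  increments:
    - {"grip": 0, "delta_pos": [0, 0.001, -0.01], "twist": 0}
    - {"grip": 0, "delta_pos": [0, 0, -0.01], "twist": 0}
    - {"grip": 0, "delta_pos": [0, 0, -0.009], "twist": 0}
    - {"grip": 0, "delta_pos": [0, 0, 0], "twist": 0}
    - {"grip": 0, "delta_pos": [0, 0, 0], "twist": 0}

```text
clock: 19.78
position: [0.4862, 0.2239, 0.277]
ee_rot: [0.07, -0.703, 0.071, 0.704]
contact_force: [-0.0, 0.6, -1.5]
width: 0.0216
```

```bash
python3 s.py;python3 - <<'E'
from h import *
a=snap('side');t=snap('top')
s=manip.get_state()['position']
for d in(a,t):print(proj(d,[s[0],s[1],s[2]-.103]),proj(d,[.4867,.2235,.165]))
i=cv2.resize(a['img'][70:160,230:350],None,fx=6,fy=6,interpolation=cv2.INTER_CUBIC)
cv2.imwrite('pics/c8.png',i[...,::-1])
E
```

```text
19.7833 [0.4862 0.2239 0.277 ] tilt -1.0 jaw -101.5 F [-0.02  0.64 -1.5 ] w 0.0216
[281.49531676 132.69991214] [281.67454205 135.96874234]
[176.93313249 223.59460643] [178.78853441 224.0712505 ]
```

View pics/c8.png

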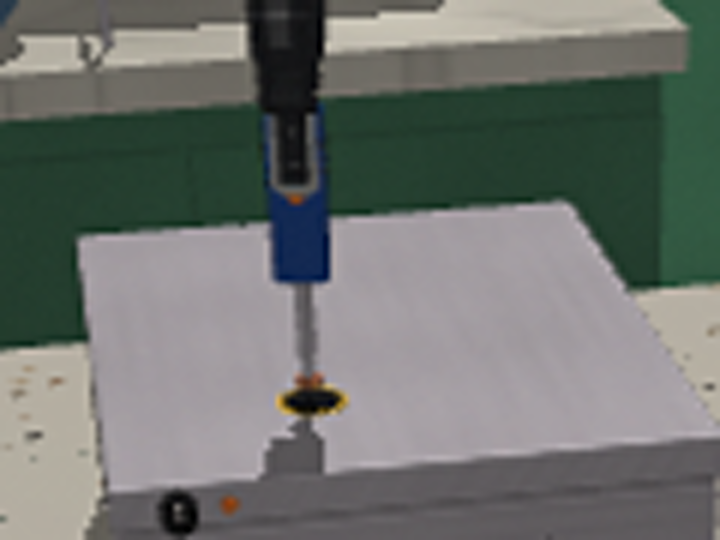

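The disc hangs directly above the black spot: disc at (281.5,133.5), spot at (281.7,136). Pressing slowly.

Emit:
step_arm:
  increments:
    - {"grip": 0, "delta_pos": [0.0005, 0, -0.003], "twist": 0}
    - {"grip": 0, "delta_pos": [0, 0, -0.003], "twist": 0}
    - {"grip": 0, "delta_pos": [0, 0, -0.003], "twist": 0}
    - {"grip": 0, "delta_pos": [0, 0, -0.001], "twist": 0}
    - {"grip": 0, "delta_pos": [0, 0, 0], "twist": 0}
    - {"grip": 0, "delta_pos": [0, 0, 0], "twist": 0}
    - {"grip": 0, "delta_pos": [0, 0, 0], "twist": 0}

```text
clock: 20.47
position: [0.4872, 0.2246, 0.2683]
ee_rot: [-0.07, 0.704, -0.07, -0.704]
contact_force: [-0.7, -0.3, -1.5]
width: 0.022
```

Emit:
step_arm:
  increments:
    - {"grip": 0, "delta_pos": [0, 0, -0.0015], "twist": 0}
    - {"grip": 0, "delta_pos": [0, 0, -0.0015], "twist": 0}
    - {"grip": 0, "delta_pos": [0, 0, -0.001], "twist": 0}
    - {"grip": 0, "delta_pos": [0, 0, 0], "twist": 0}
    - {"grip": 0, "delta_pos": [0, 0, 0], "twist": 0}
    - {"grip": 0, "delta_pos": [0, 0, 0], "twist": 0}

```text
clock: 20.97
position: [0.4874, 0.2246, 0.2644]
ee_rot: [-0.071, 0.704, -0.07, -0.703]
contact_force: [-0.2, 0.4, 0.8]
width: 0.0217
```

Run:
```python
from h import *
F=[];P=[]
for k in range(6):
    d=snap('side',None if k else 's9.png');s=manip.get_state();F.append(s['contact_force']);P.append(s['position'])
print(np.mean(F,0),np.std(F,0),np.mean(P,0),s['width'],s['clock'])
```

```text
[ 0.49471512 -0.16959959  0.2222529 ] [0.3926273  0.32659549 0.36626193] [0.48735928 0.22459464 0.26437463] 0.021745624452023625 21.2667
```

The push is about 1.6 N (0.2 minus the −1.4 baseline), so roughly 4 mm in. One more mm.

Emit:
step_arm:
  increments:
    - {"grip": 0, "delta_pos": [-0.0005, -0.0005, -0.001], "twist": 0}
    - {"grip": 0, "delta_pos": [0, 0, 0], "twist": 0}
    - {"grip": 0, "delta_pos": [0, 0, 0], "twist": 0}
    - {"grip": 0, "delta_pos": [0, 0, 0], "twist": 0}

```text
clock: 21.6
position: [0.4868, 0.2241, 0.2633]
ee_rot: [-0.071, 0.704, -0.07, -0.703]
contact_force: [0.9, 1.5, -0.1]
width: 0.0218
```

Run:
```python
from h import *
F=[];P=[]
for k in range(8):
    a=snap('side');s=manip.get_state();F.append(s['contact_force']);P.append(s['position'])
print(np.mean(F,0),np.mean(P,0),s['width'],s['clock'])
t=snap('top')
i=cv2.resize(a['img'][70:170,230:350],None,fx=5,fy=5,interpolation=cv2.INTER_CUBIC)
j=cv2.resize(t['img'][100:320,30:430],(0,0),fx=.5,fy=.5)
o=np.zeros((500,800,3),np.uint8);o[:,:600]=i;o[:110,600:800]=j
cv2.imwrite('pics/c10.png',o[...,::-1])
```

```text
[0.7283686  0.94372736 0.29417856] [0.4867663  0.22409711 0.26327557] 0.021602408201958537 22.0
```

View pics/c10.png

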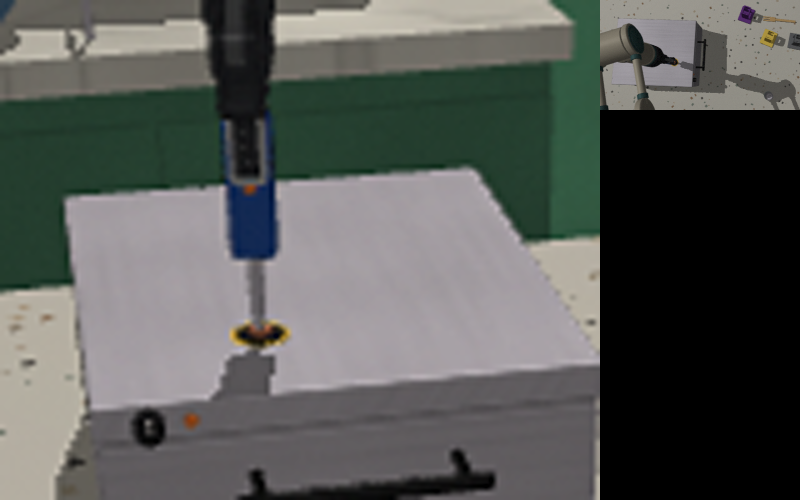

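The copper disc sits inside the black spot at crop (260,331), the stem is upright, and the drawer is flush. The push is about 1.7 N, and the height gives about 4.5 mm of tip travel. Handing in.

```bash
python3 -c "
from h import *
print(manip.sign_off())"; python3 s.py
```

```text
the job is handed in; nothing more can be done
None
the job is handed in; nothing more can be done
```

The job is handed in at about 22 s on the robot's clock. No verdict was reported.

- **Tiffin and drawer:** I set the tiffin down level on the drawer floor, let go, and pushed the drawer slowly shut. It stopped at about 14 N with the position stalled. In the pictures the drawer front is flush with the warmer. The tiffin was last seen before the drawer was shut, upright on the drawer floor.
- **Thermometer:** It is still gripped and held upright with the disc on the check spot. The tool is within about 1 mm of the spot position I measured, and the picture shows the disc inside the black circle. The push is about 1.7 N and the tip is about 4 to 5 mm in. These are estimates from a noisy force sensor (about 0.4 N) and the tool height, and the two agree.
- **Other objects:** The snack box, salt shaker and fork looked undisturbed wherever they appeared in the pictures. I did not measure them again at the end.
- **Checks:** No check failed or disagreed, apart from one automatic handle measurement during the push, which picked up the gripper and was ignored. The state printout after the hand-in was refused, so the last readings are from just before it.

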